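# Put the reagent bottles back in order of size on the reader's reagent plate

## Robot

A 6-joint arm with a two-finger parallel gripper is mounted at the origin on the work surface. World frame = base frame: x ahead of the robot, y to its left, z up, the work surface at z = 0. Lengths are in m, angles in rad, forces in N, time in s.
With the tool pointing down it reaches from about 0.375 to 0.75 m from the base axis. Payload 9 kg.
Tool frame: the origin (TCP) lies on the centre line of the jaws, within the pads' length; the fingertips stand 25 mm ahead of it and the grasp point (between the pads) lies 6 mm ahead of it; z points along the fingers, y is the direction in which the jaws open and shut (so a half turn about z gives the same grasp; the last joint's range is limited). The gripper opens to 85 mm and grips with 20 to 120 N. Pads are 22 mm wide; open, the fingers measure 114 mm over their backs; the gripper's body (76 mm by 85 mm) begins 54 mm behind the grasp point. The pads swing forward as they close: fully open they stand 13 mm farther back than shut.
Start: joints at [-1.357, 0.104, 0.097, 1.564, 0, 1.353], TCP at [0.251, -0.545, 0.256] pointing down, gripper open.
Joint ranges: [-2.99, 2.99], [-0.84, 1.86], [-1.1, 1.16], [-1.84, 2.11], [-1.51, 1.56], [-3.14, 3.14]. Speed limits (rad/s): [2.22, 2.22, 2.57, 3.14, 3.14, 3.14].

## Interface

Orientations are given as [roll, pitch, yaw] about the fixed x, y, z axes, in that order (R = Rz(yaw) Ry(pitch) Rx(roll)).
In Python, from bench import r gives the robot as it stands. Calls block until the motion is done:
- r.reach(position, orientation): joint-space move of the TCP to a pose.
- r.servo_line(position, attitude=None, v=0.15, f_stop=None): straight line of the TCP; attitude=None keeps the orientation; v is the mean speed in m/s. With f_stop (N) it stops when the force on the tool has changed by that much, and returns True; else False.
- r.movej(angles): joint-space move.
- r.gripper_to(opening, effort=None): finger opening in m; effort is the grip in N (None keeps the last); returns when the fingers have stopped.
- r.dwell(seconds).
- r.solve_ik(position, orientation): joint angles nearest the present ones, or None.
- r.snapshot(name): name is "side" or "top" or "wrist"; returns a dict with "color" (400x640x3 uint8, red, green, blue), "fx", "fy", "cx", "cy" (pixels), "R" (3x3) and "t" (3): a world point X has camera coordinates R X + t. Camera axes: x right, y down, z forward; pixel columns grow to the right and rows downward; lengths in m; the calibration is good to about 2 mm. A picture is of the moment at which its call begins. There is no depth.
A pose or a line that the arm cannot do raises r.IKError and nothing moves.
- r.close_job(): hands the job in, once; it reports no verdict.
Trained networks look in the newest picture that a camera, given by its name, has taken for a name from the list of things; names that differ only in an ending like _2 or _b are one class to them, and where a whole thing is asked for, a point or a joint stands for the part that bears it (a point fixed in the world has none). Each returns a list of dicts, best first, with "score" (0 to 1); they miss things now and then, are a little off and sometimes report something else, mostly with a low value. They report only what shows in the picture. A call takes as long as a camera call.
- r.outline_of(camera, thing): "region" (400x640 bool, what is visible of it).
- r.tip_of(camera, thing): "xyz" ([x, y, z] in m, in the coordinates of the camera as it stood for that picture, good to about 4 mm: a listed point, or the origin of a listed thing).
Readings, each from a call of its own:
- r.get_t(): time.
- r.get_joint_positions(): joint angles.
- r.get_qd(): joint speeds.
- r.get_effort(): joint torques, N m.
- r.get_tool_pos(): TCP position.
- r.get_ee_rot(): TCP orientation.
- r.get_wrist_force(): force on the tool from outside, world axes, zero at the start.
- r.get_ft_torque(): the same for the moment, N m.
- r.get_grip_width(): finger opening in m.
Only numpy, scipy, OpenCV 4.12 (cv2) and the standard library are available. Lean on these libraries where they do the work, as an engineer would, in place of code of your own. Each camera call takes 0.05 s, during which the arm holds its last target. There are 200 camera calls.

## Task

The four empty brown glass bottles with blue caps belong on the aluminium reagent plate in one row in order of size, each upright and centred on the black ring of its own size, from the largest bottle on the largest ring to the smallest on the smallest. One of them has been put back on the wrong ring, so move that too. Set the bottles down rather than dropping them, knock none over, and leave the white wash bottle where it is.

Things in the scene. Friction and masses are not known exactly. Their poses are not given: they have to be found in the camera images.
- bottle250: the largest of four upright, empty brown glass bottles with round blue screw caps: base 70 mm across, 143 mm tall, blue cap 53 mm across and 26 mm high (at the very top, straight-sided, good to grip; below it a neck, then a sloping shoulder); about 240 g; origin at the centre of its underside, z up; it starts on the bench
- bottle100: the second largest of four upright, empty brown glass bottles with round blue screw caps: base 56 mm across, 105 mm tall, blue cap 53 mm across and 26 mm high (at the very top, straight-sided, good to grip; below it a neck, then a sloping shoulder); about 130 g; origin at the centre of its underside, z up; it starts on the bench
- bottle50: the third of four upright, empty brown glass bottles with round blue screw caps: base 46 mm across, 91 mm tall, blue cap 41 mm across and 24 mm high (at the very top, straight-sided, good to grip; below it a neck, then a sloping shoulder); about 80 g; origin at the centre of its underside, z up; it starts on the plate, standing about on the largest ring, where it does not belong
- bottle25: the smallest of four upright, empty brown glass bottles with round blue screw caps: base 36 mm across, 74 mm tall, blue cap 33 mm across and 22 mm high (at the very top, straight-sided, good to grip; below it a neck, then a sloping shoulder); about 50 g; origin at the centre of its underside, z up; it starts on the bench
- ring250: the largest of four flat black rings in a row on the plate, 80 mm across, band 4 mm wide, just larger than its bottle's base. Origin at its centre on the plate's top, 10 mm above the bench; x along the row towards the smallest ring, z up.
- ring100: the second largest of four flat black rings in a row on the plate, 66 mm across, band 4 mm wide, just larger than its bottle's base. Origin at its centre on the plate's top, 10 mm above the bench; x along the row towards the smallest ring, z up.
- ring50: the third of four flat black rings in a row on the plate, 56 mm across, band 4 mm wide, just larger than its bottle's base. Origin at its centre on the plate's top, 10 mm above the bench; x along the row towards the smallest ring, z up.
- ring25: the smallest of four flat black rings in a row on the plate, 46 mm across, band 4 mm wide, just larger than its bottle's base. Origin at its centre on the plate's top, 10 mm above the bench; x along the row towards the smallest ring, z up.
- washbottle: bystander: a white plastic wash bottle with grey cap and thin bent spout, body 50 mm across, 151 mm tall over all, loose on the bench; the spout reaches 48 mm out along its -x; origin at the centre of its underside. To be left where it is
- plate: the reagent plate: fixed, 316 by 116 by 10 mm, brushed aluminium on a black base, round corners, lying any way round on the bench; origin at the centre of its underside, x along the row of rings towards the smallest. A thin steel gallery rail runs along its +y side, 50 mm from the middle line, its top 37 mm above the bench. The rings' centres lie on its middle line, 82, 72 and 64 mm apart from largest to smallest

How it is judged:
By the outcome, as a careful person would: the job done as asked, in the order asked, and still so for the second after the job is handed in, with the robot touching nothing.
It also fails if it takes over 102 s, if anything falls off the work surface, if the arm or the gripper's body presses on something with over 40 N, if the wrist force passes 120 N, or if a joint passes its speed limit or range.

## Working session

There is one attempt and no reset: what is moved stays moved. The work goes in short steps, each a Python script; the robot and the scene stay as the last script left them, time stands still between calls to the robot, and variables do not carry over. Pictures are saved under pics/ and viewed, about 12 in all and at most 16, crops included, and the job is handed in when it is done.

```bash
mkdir -p pics; ls; cat > h.py <<'E'
import numpy as np, cv2
from bench import r
def world(s,p): return s["R"].T@(np.array(p)-s["t"])
def find(cam,s,thing,n=2):
    return [(round(d["score"],2),np.round(world(s,d["xyz"]),4)) for d in r.tip_of(cam,thing)[:n]]
def save(s,n): cv2.imwrite(f"pics/{n}.png",s["color"][:,:,::-1])
B=["bottle250","bottle100","bottle50","bottle25"]; R=["ring250","ring100","ring50","ring25"]
E
python3 - <<'E'
from h import *
for c in ["top","side"]:
    s=r.snapshot(c); save(s,c+"0")
    print(c,np.round(-s["R"].T@s["t"],3))
    for t in B+R+["washbottle","plate"]: print(t,find(c,s,t))
print(r.get_t(),r.get_ee_rot())
E
```

```text
pics
top [0.349 0.01  0.926]
bottle250 [(0.83, array([ 0.639 , -0.0895,  0.013 ])), (0.72, array([ 0.394 ,  0.2779, -0.0021]))]
bottle100 [(0.83, array([ 0.639 , -0.0895,  0.013 ])), (0.72, array([ 0.394 ,  0.2779, -0.0021]))]
bottle50 [(0.83, array([ 0.639 , -0.0895,  0.013 ])), (0.72, array([ 0.394 ,  0.2779, -0.0021]))]
bottle25 [(0.83, array([ 0.639 , -0.0895,  0.013 ])), (0.72, array([ 0.394 ,  0.2779, -0.0021]))]
ring250 [(0.9, array([ 0.5235, -0.0046,  0.0151])), (0.76, array([ 0.6512, -0.0924,  0.0112]))]
ring100 [(0.9, array([ 0.5235, -0.0046,  0.0151])), (0.76, array([ 0.6512, -0.0924,  0.0112]))]
ring50 [(0.9, array([ 0.5235, -0.0046,  0.0151])), (0.76, array([ 0.6512, -0.0924,  0.0112]))]
ring25 [(0.9, array([ 0.5235, -0.0046,  0.0151])), (0.76, array([ 0.6512, -0.0924,  0.0112]))]
washbottle [(0.7, array([ 0.4074, -0.2526, -0.0014]))]
plate [(0.57, array([ 0.5664, -0.0267,  0.0006])), (0.45, array([ 0.5896, -0.0475,  0.0083]))]
side [-0.007  0.63   0.765]
bottle250 [(0.83, array([ 5.968e-01, -3.353e-01,  1.000e-04])), (0.81, array([ 0.5856,  0.3329, -0.0036]))]
bottle100 [(0.83, array([ 5.968e-01, -3.353e-01,  1.000e-04])), (0.81, array([ 0.5856,  0.3329, -0.0036]))]
bottle50 [(0.83, array([ 5.968e-01, -3.353e-01,  1.000e-04])), (0.81, array([ 0.5856,  0.3329, -0.0036]))]
bottle25 [(0.83, array([ 5.968e-01, -3.353e-01,  1.000e-04])), (0.81, array([ 0.5856,  0.3329, -0.0036]))]
ring250 [(0.63, array([ 0.6493, -0.0932,  0.0091])), (0.57, array([ 0.525 , -0.0051,  0.0105]))]
ring100 [(0.63, array([ 0.6493, -0.0932,  0.0091])), (0.57, array([ 0.525 , -0.0051,  0.0105]))]
ring50 [(0.63, array([ 0.6493, -0.0932,  0.0091])), (0.57, array([ 0.525 , -0.0051,  0.0105]))]
ring25 [(0.63, array([ 0.6493, -0.0932,  0.0091])), (0.57, array([ 0.525 , -0.0051,  0.0105]))]
washbottle []
plate [(0.73, array([ 0.5669, -0.0287, -0.0027]))]
1.1 [3.14146131e+00 3.34097857e-05 4.31806082e-01]
```

```bash
python3 - <<'E'
from h import *
for c in ["top","side"]:
    s=r.snapshot(c); save(s,c+"1")
    for t in ["bottle250","ring250","washbottle"]: print(c,t,*find(c,s,t,9),sep="\n")
E
```

```text
top
bottle250
(0.89, array([0.5849, 0.3306, 0.006 ]))
(0.77, array([ 0.3932,  0.28  , -0.0048]))
(0.76, array([ 0.6416, -0.0889,  0.0129]))
(0.62, array([ 0.5966, -0.3355, -0.0026]))
top
ring250
(0.86, array([0.4757, 0.0352, 0.0119]))
(0.77, array([ 0.5244, -0.0044,  0.0125]))
(0.74, array([ 0.5891, -0.0483,  0.0114]))
(0.7, array([ 0.6464, -0.0945,  0.0132]))
top
washbottle
(0.77, array([ 0.4054, -0.2518, -0.0015]))
side
bottle250
(0.86, array([ 3.946e-01,  2.794e-01, -1.000e-04]))
(0.76, array([ 0.5948, -0.3351, -0.0025]))
(0.76, array([ 0.5834,  0.3346, -0.0042]))
(0.64, array([ 0.6442, -0.0865,  0.0061]))
side
ring250
(0.85, array([ 0.5838, -0.0457,  0.0084]))
(0.54, array([0.4783, 0.0338, 0.0089]))
(0.52, array([ 0.5259, -0.0039,  0.0074]))
(0.45, array([ 0.6507, -0.0936,  0.0061]))
side
washbottle
(0.54, array([ 0.5946, -0.333 ,  0.001 ]))
```

View pics/top0.png

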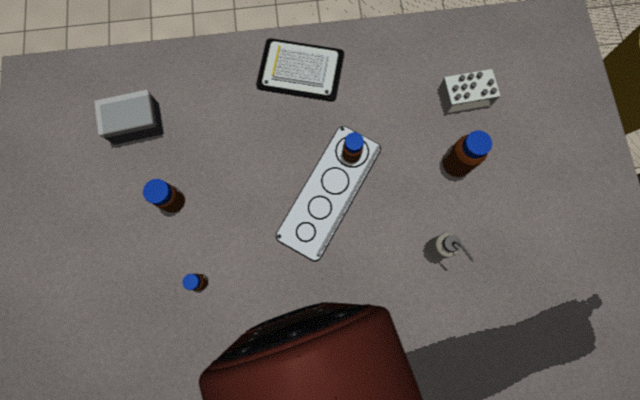

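View pics/side0.png

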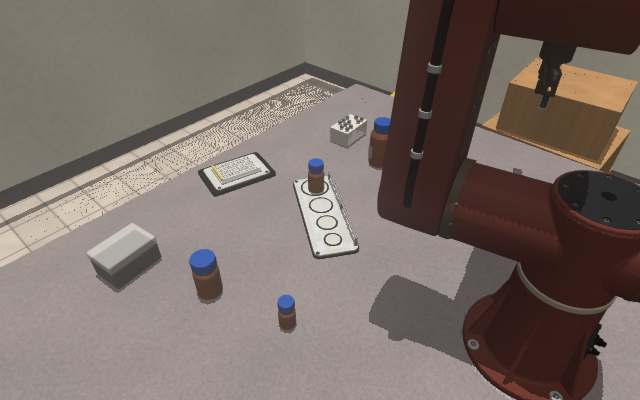

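Top view: bottle50 stands on the largest ring at about (353,148). Bottle250 is at (465,155), bottle100 at (165,195), bottle25 at (195,283) and the wash bottle at (447,245). The rail is on the plate's right-hand side. The networks agree with the picture. Next I'll average several detections, then look with the wrist camera.

```bash
cat >> h.py <<'E'
NOM=dict(bottle250=(.597,-.335),bottle100=(.585,.332),bottle50=(.641,-.088),bottle25=(.394,.279),
 ring250=(.649,-.0935),ring100=(.587,-.048),ring50=(.5245,-.0045),ring25=(.476,.035))
OFF=np.array([0,82,154,218])/1000
def measure(cams,kinds,n=5,tol=.025,nom=NOM):
    acc={}
    for c in cams:
        for _ in range(n):
            s=r.snapshot(c)
            for k in kinds:
                for d in r.tip_of(c,k+"250"):
                    p=world(s,d["xyz"])
                    for m in nom:
                        if m.startswith(k) and np.hypot(*(p[:2]-nom[m]))<tol: acc.setdefault((m,c),[]).append(p)
    return {k:(np.mean(v,0),np.std(v,0),len(v)) for k,v in acc.items()}
def fitrings(P):  # {ring index: xy} -> (origin of ring250, unit direction)
    i=list(P); o=OFF[i]; X=np.array([P[j] for j in i])
    oc=o-o.mean(); d=(oc[:,None]*(X-X.mean(0))).sum(0); d/=np.linalg.norm(d)
    return X.mean(0)-o.mean()*d, d
def show(M):
    for k in sorted(M): print(*k,np.round(M[k][0]*1e3,1),np.round(M[k][1]*1e3,1),M[k][2])
YAW=2.498
O=[np.pi,0,YAW]
E
python3 - <<'E'
from h import *
M=measure(["top","side"],["bottle","ring"]); show(M)
for c in ["top","side"]:
    o,d=fitrings({i:M[R[i],c][0][:2] for i in range(4) if (R[i],c) in M}); print(c,o,d,np.arctan2(d[1],d[0]))
r.reach([.60,-.055,.33],O)
s=r.snapshot("wrist"); save(s,"w0"); print(s["t"],np.round(-s["R"].T@s["t"],3),s["fx"])
M=measure(["wrist"],["bottle","ring"],4); show(M)
print(r.get_t(),r.get_joint_positions())
E
```

```text
bottle100 side [584.9 332.8  -4.7] [1.1 0.4 2.3] 5
bottle100 top [587.1 329.    3.7] [1.5 0.7 0.8] 5
bottle25 side [392.9 276.9   1.7] [0.9 1.1 0.7] 5
bottle25 top [394.3 280.8  -1.7] [1.4 2.3 0.5] 5
bottle250 side [ 596.  -335.8   -0.7] [1.2 1.6 1. ] 5
bottle250 top [ 595.4 -334.2    0.6] [0.7 1.4 1.4] 5
bottle50 side [645.9 -87.7   6.9] [2.8 2.6 1.4] 6
bottle50 top [641.  -89.8  11.4] [1.1 1.5 1.2] 4
ring100 side [585.5 -49.2   6.9] [1.2 1.2 1.1] 5
ring100 top [587.4 -48.   10. ] [1.2 1.3 1.4] 5
ring25 side [477.9  36.    9.2] [0.7 1.3 1.4] 5
ring25 top [477.2  36.2  10.7] [0.9 0.9 0.8] 5
ring250 side [650.2 -92.7   7.8] [1.3 2.2 1.8] 5
ring250 top [647.8 -94.   11.9] [2.2 0.5 1.1] 5
ring50 side [524.4  -3.8   9.4] [1.4 0.5 0.9] 5
ring50 top [523.4  -4.2  13.3] [0.9 1.7 1.8] 5
top [ 0.64961006 -0.09577265] [-0.7987962   0.60160172] 2.4960878819245726
side [ 0.65056268 -0.09517752] [-0.80214265  0.59713246] 2.5016711783464136
[-0.31655495 -0.54768346  0.31543409] [ 0.548 -0.017  0.446] 300.3684254338294
bottle250 wrist [ 596.5 -333.8   -1.1] [1.2 1.4 1.2] 4
bottle50 wrist [646.  -91.9   8.9] [2.  2.1 2.2] 4
ring100 wrist [584.4 -46.    6.9] [1.8 0.5 0.7] 4
ring25 wrist [473.8  35.7   8.4] [0.8 1.8 1.4] 4
ring250 wrist [651.7 -93.1   7. ] [1.1 1.7 1.7] 4
ring50 wrist [525.   -3.9   7.9] [1.2 0.5 1.9] 4
5.8167 [-3.08147362e-01  1.44621421e-01  2.75814516e-01  1.70196917e+00
 -1.28153322e-05  3.35399403e-01]
```

View pics/w0.png

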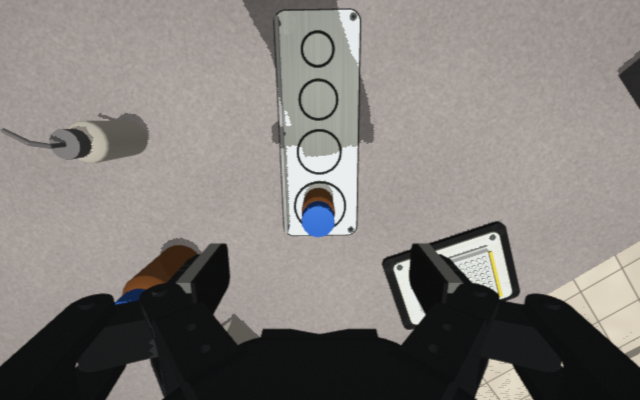

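```bash
cat >> h.py <<'E'
RO=np.array([.6504,-.0953]); RD=np.array([np.cos(2.4988),np.sin(2.4988)])
RING={R[i][4:]:RO+OFF[i]*RD for i in range(4)}
H={"250":.143,"100":.105,"50":.091,"25":.074}; CAP={"250":.053,"100":.053,"50":.041,"25":.033}
def gz(b): return H[b]-.011+.006      # TCP height over the underside when gripping
def pick(b,xy,base):
    z=base+gz(b); w=min(CAP[b]+.028,.085)
    r.gripper_to(w); r.reach([*xy,z+.06],O)
    hit=r.servo_line([*xy,z],v=.1,f_stop=8)
    r.gripper_to(CAP[b]-.01,30)
    print("pick",b,"hit",hit,"width",r.get_grip_width(),"t",r.get_t())
    r.servo_line([*xy,z+.075],v=.15); print("after lift",r.get_grip_width(),r.get_wrist_force())
def place(b,xy):
    z=.01+gz(b)
    r.reach([*xy,z+.07],O); r.servo_line([*xy,z+.008],v=.12)
    hit=r.servo_line([*xy,z-.004],v=.02,f_stop=4)
    print("place",b,"hit",hit,"dz",r.get_tool_pos()[2]-z)
    r.gripper_to(min(CAP[b]+.028,.085)); r.servo_line([*xy,z+.08],v=.15); print("t",r.get_t())
E
python3 - <<'E'
from h import *
print(RING)
pick("50",(.6443,-.0898),.01); place("50",RING["50"])
s=r.snapshot("wrist"); save(s,"w1"); show(measure(["wrist","top"],["bottle"],2,.04,{"bottle50":RING["50"]}))
E
```

```text
{'250': array([ 0.6504, -0.0953]), '100': array([ 0.58476516, -0.04614649]), '50': array([ 0.52713457, -0.0029873 ]), '25': array([0.47590738, 0.03537641])}
pick 50 hit False width 0.039896831102228664 t 8.0
after lift 0.03992663447761581 [-0.09464876  0.16852937 -1.88875262]
place 50 hit True dz 0.0007874571005647701
t 11.4667
bottle50 wrist [526.6  -5.5   8.5] [1.  1.2 0.7] 2
```

View pics/w1.png

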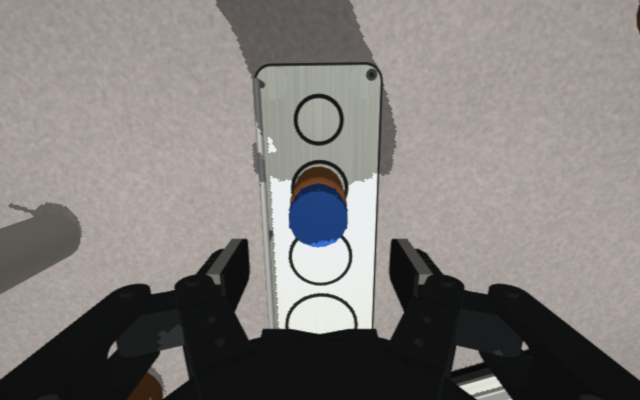

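Bottle50 now stands on the third ring: its base is inside the ring at about (320,185). Next is bottle25, then bottle100, with a wrist look before each grasp.

```bash
cat >> h.py <<'E'
def look(b,xy):   # from the wrist, standing back so that the camera sees the bottle
    r.reach([xy[0]+.05,xy[1]-.04,.33],O) if b!="250" else r.reach([xy[0],xy[1],.33],O)
    M=measure(["wrist"],["bottle"],4,.03,{"bottle"+b:xy}); show(M); return list(M.values())[0][0][:2] if M else None
E
python3 - <<'E'
from h import *
for b,xy in [("25",(.3936,.2788)),("100",(.586,.331))]:
    try: w=look(b,xy)
    except r.IKError as e: print("no look",e); w=None
    p=np.array(xy) if w is None else (2*np.array(xy)+2*w)/4
    pick(b,p,0); place(b,RING[b])
r.reach([.60,-.055,.33],O); s=r.snapshot("wrist"); save(s,"w2")
E
```

```text
bottle25 wrist [391.7 276.4   3.4] [1.2 1.2 1.5] 4
pick 25 hit False width 0.03245482754739398 t 15.675
after lift 0.03207864339129221 [-0.34850499  0.1294531  -0.85131855]
place 25 hit True dz 0.0006723571756926672
t 19.5083
bottle100 wrist [5.849e+02 3.317e+02 3.000e-01] [1.1 1.8 1.3] 4
pick 100 hit False width 0.05192687858362184 t 23.4417
after lift 0.051976031295111705 [-0.39999462  0.14008345 -1.97777081]
place 100 hit True dz 0.0008617768130984166
t 27.6917
```

View pics/w2.png

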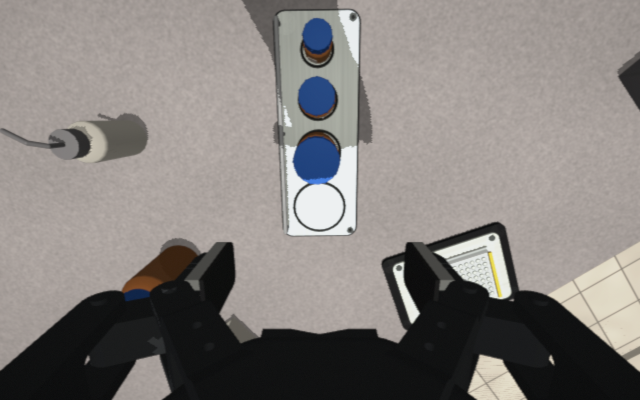

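Bottles 25, 100 and 50 stand on their rings, at (318,45), (318,150) and (318,97) respectively. The largest ring at (320,207) is free for bottle250.

```bash
python3 - <<'E'
from h import *
xy=(.596,-.3346)
try: w=look("250",xy)
except r.IKError as e: print("no look",e); w=None
p=np.array(xy) if w is None else (2*np.array(xy)+w)/3
pick("250",p,0); place("250",RING["250"])
r.servo_line([.6,-.055,.33],v=.3)
s=r.snapshot("wrist"); save(s,"w3")
nom={"bottle"+k:v for k,v in RING.items()}; nom.update({k:RING[k[4:]] for k in R})
M=measure(["wrist"],["bottle","ring"],3,.025,nom)
r.reach([.30,-.45,.35],O)
s=r.snapshot("top"); save(s,"top3"); cv2.imwrite("pics/top3c.png",cv2.resize(s["color"][110:280,240:480,::-1],None,fx=3,fy=3))
s=r.snapshot("side"); cv2.imwrite("pics/side3c.png",cv2.resize(s["color"][110:280,270:400,::-1],None,fx=3,fy=3))
M.update(measure(["top","side"],["bottle","ring"],3,.025,nom))
u=np.array([RD,[-RD[1],RD[0]]])
for (m,c),v in sorted(M.items()): print(m,c,"row/cross err mm",np.round(u@(v[0][:2]-nom[m])*1e3,1),"z",round(v[0][2]*1e3,1),v[2])
r.snapshot("top"); print(find("top",s:=r.snapshot("top"),"washbottle"),r.get_t())
E
```

```text
bottle250 wrist [ 5.970e+02 -3.327e+02 -5.000e-01] [0.1 2.  0.6] 3
pick 250 hit False width 0.052444776133740524 t 31.775
after lift 0.05206100623801062 [-0.78030265 -0.76517373 -3.19680521]
place 250 hit True dz 0.0009179431632095336
t 35.5833
bottle100 side row/cross err mm [2.2 0.5] z 3.7 3
bottle100 top row/cross err mm [-2.  1.] z 16.5 3
bottle100 wrist row/cross err mm [ 0.6 -0.2] z 10.6 3
bottle25 side row/cross err mm [-2.3  0.1] z 11.8 3
bottle25 top row/cross err mm [ 1.1 -3.5] z 7.4 3
bottle25 wrist row/cross err mm [-3.5  0.6] z 11.0 3
bottle250 side row/cross err mm [-1.1  2.4] z 8.3 3
bottle250 top row/cross err mm [-0.2  0.5] z 10.3 4
bottle250 wrist row/cross err mm [ 0.3 -0.7] z 9.2 3
bottle50 side row/cross err mm [ 2.  -3.4] z 8.8 3
bottle50 top row/cross err mm [1.7 2.8] z 11.2 3
bottle50 wrist row/cross err mm [-2.4  0. ] z 8.1 3
ring100 side row/cross err mm [-2.2  2.5] z 6.6 3
ring100 top row/cross err mm [-5.   1.6] z 9.5 2
ring100 wrist row/cross err mm [24.3 -3.7] z -5.2 1
ring25 side row/cross err mm [-0.4 -2.4] z 8.5 3
ring25 top row/cross err mm [-1.3  0.7] z 12.6 3
ring25 wrist row/cross err mm [0.9 1.2] z 8.4 3
ring250 side row/cross err mm [ 1.6 -1.5] z 9.2 3
ring250 top row/cross err mm [3.4 0.9] z 9.9 3
ring50 side row/cross err mm [2.8 1.9] z 8.0 3
ring50 top row/cross err mm [0.6 2.6] z 12.0 3
[(0.83, array([ 0.4067, -0.2545,  0.0008])), (0.19, array([ 5.606e-01, -2.700e-02,  4.000e-04]))] 39.5917
```

View pics/w3.png

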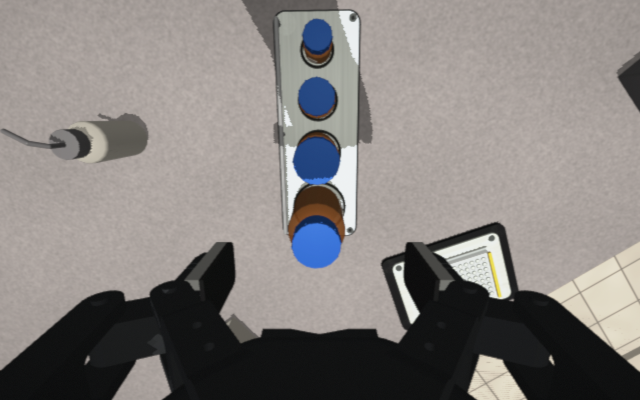

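View pics/top3c.png

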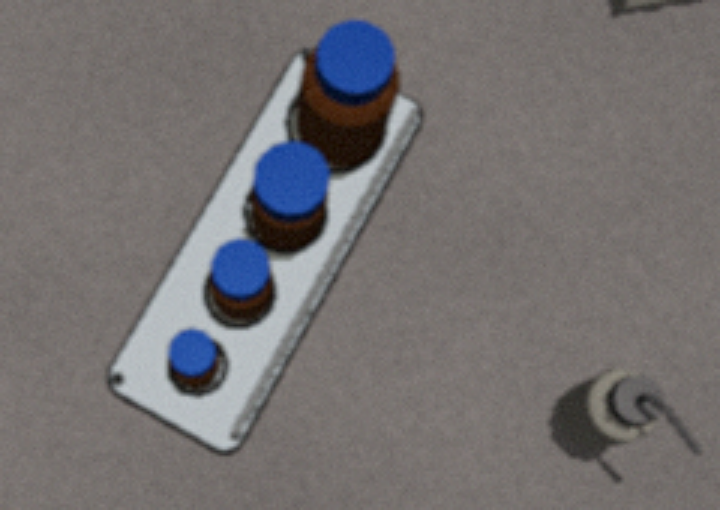

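View pics/side3c.png

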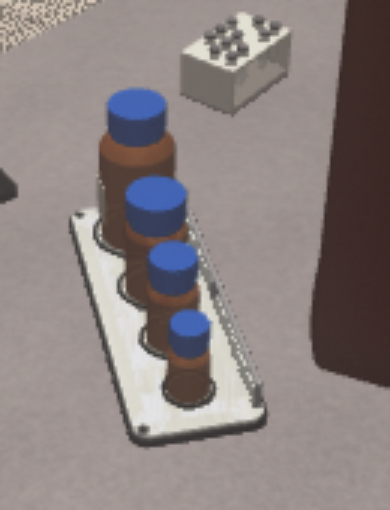

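All four are upright and in order, but bottle25 seems slightly off-centre in the top view. I'll look straight down at each one.

```bash
python3 - <<'E'
from h import *
T=[]
for b,z in [("250",.34),("100",.30),("50",.28),("25",.26)]:
    xy=RING[b]+[.052,-.038]
    try: r.reach([*xy,z],O)
    except r.IKError: xy=RING[b]+[.03,-.022]; r.reach([*xy,z],O); print("short",b)
    s=r.snapshot("wrist")
    c=s["R"]@np.array([*RING[b],.01])+s["t"]; u,v=s["fx"]*c[0]/c[2]+s["cx"],s["fy"]*c[1]/c[2]+s["cy"]; print(b,u,v,c[2],"cam-xy",(-s["R"].T@s["t"])[:2]-RING[b])
    im=cv2.getRectSubPix(s["color"][:,:,::-1].copy(),(100,100),(u,v)); T.append(cv2.resize(im,(400,400),interpolation=cv2.INTER_CUBIC))
    cv2.imwrite(f"pics/z{b}.png",s["color"][:,:,::-1])
m=np.vstack([np.hstack(T[:2]),np.hstack(T[2:])]); cv2.imwrite("pics/mont.png",cv2.resize(m,(600,600)))
print(r.get_t())
E
```

```text
250 319.14325021754576 118.0654404113773 0.4314805567472045 cam-xy [-0.00031873 -0.00034959]
100 318.56806470068864 117.77020449950705 0.39319028411048973 cam-xy [9.3296988e-05 1.3649947e-04]
50 318.1141173195354 117.71182354848966 0.3737485662351536 cam-xy [0.00045988 0.00051681]
25 318.05439170858347 117.64721232275971 0.35420503553876925 cam-xy [0.00063603 0.00045965]
43.0167
```

View pics/mont.png

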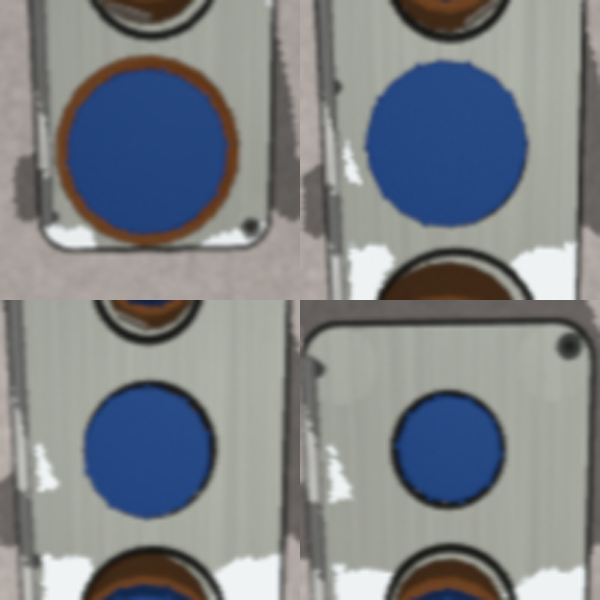

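Seen straight down, each cap is centred in its ring to within about 1–2 mm and nothing hangs over a ring's edge. I'll hand it in.

```bash
python3 - <<'E'
from h import *
r.reach([.30,-.45,.35],O); print(r.get_t()); r.close_job()
E
```

```text
44.8667
the job is handed in; nothing more can be done
```

The job is done and handed in at 44.9 s. I moved bottle50 off the largest ring to its own. Then I set bottle25, bottle100 and bottle250 on theirs, lowering each one until the force reading showed contact before letting go.

**Placement:** the last pictures from the top, side and wrist cameras show all four bottles upright, in order of size and on their own rings. In the straight-down wrist views the caps sit about 1–2 mm from the ring centres by eye. For bottle100 and most of bottle50 the cap hides the ring from above, so there I relied on the oblique views.

**Wash bottle:** it was not touched. Its last measured position was within about 3 mm of the first, which is the networks' scatter.

**Disagreements:**
- **Bottle positions:** the networks' final bottle positions differed from the ring targets by up to about 4 mm, and not in the same direction from one camera to the next. I took this as noise.
- **Ring100:** one wrist-camera reading was about 24 mm off. That ring was hidden by its bottle, so I discarded it.
- **Bottle25:** it looked slightly off-centre in the enlarged top view, but the straight-down view showed it centred.

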